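# Find and release the latched clamp key

### The arm

A 6-joint arm with a two-finger parallel gripper is mounted at the origin on the work surface; the furniture and walls round the work are solid. World frame = base frame: x ahead of the robot, y to its left, z up, the work surface at z = 0. Lengths are in m, angles in degrees, forces in N, time in s.
With the tool pointing down it reaches from about 0.35 to 0.875 m from the base axis. Payload 4.2 kg.
Tool frame: the origin (TCP) lies on the centre line of the jaws, within the pads' length; the fingertips stand 19 mm ahead of it and the grasp point (between the pads) is the TCP; z points along the fingers, y is the line along which they close (so a half turn about z gives the same grasp; the last joint's range is limited). The gripper opens to 87 mm and grips with 3 to 60 N. Pads are 19 mm wide; open, the fingers measure 117 mm over their backs; the gripper's body (75 mm by 190 mm) begins 51 mm behind the grasp point.
Start: joints at [80.764, 22.042, 0.453, 0, -68.411, -14.817], TCP at [0.255, 0.571, 0.242] pointing down, gripper open.
Joint ranges: [-179.83, 179.83], [-69.29, 118.12], [-61.27, 80.66], [-181.25, 117.63], [-171.15, -9.14], [-177.46, 177.46]. Speed limits (degrees/s): [159.86, 159.86, 180, 180, 180, 180].

### API

Orientations are given as a 3x3 rotation matrix whose columns are the frame's x, y, z axes.
In Python, from station import sense, capture, finish_job, search_frame, masks_of gives the robot as it stands.
- The arm moves only by the tool drive_tool, never from a script. Its argument "rows" is a list of rows, each a list of 7 numbers: the opening in per cent of the stroke, from 0 (shut) to 100 (fully open), then the shift along the world's x, y, z in mm, then the turn, a rotation vector about the world's x, y, z in rad. In form: [[fingers, dx, dy, dz, wx, wy, wz], ...]. A call has 1 to 5 rows; each row shifts and turns the commanded pose from where the row before left it; what a row does not reach is not made up. A row lasts 1/12 s, in which the tool goes at most 41.7 mm and 7.16 degrees, less where a joint would pass 70% of its speed; a pose out of reach is approached as far as the arm can. A call is refused whole if a number of a shift passes 41.7 or a number of a turn 0.125, either way. A call with a gripper value outside its range is refused whole. The fingers move at their own pace and stop on an object; the grip force is fixed at half the most. Time passes only in rows, so rows that do not move let the fingers close. It gives the time, the measured TCP pose, the force, the opening and the grip force at its end, in the units of the state.
- sense(): the state, without advancing time (a new reading comes with each control period).
- capture(name): name is "side" or "top" or "wrist"; returns a dict with "frame" (420x560x3 uint8, red, green, blue), "z_map" (420x560 float32, m along the optical axis (not along the pixel's ray), 0 where there is no reading), "fx", "fy", "cx", "cy" (pixels), "R" (3x3) and "t" (3): a world point X has camera coordinates R X + t; the wrist camera has in their place "T_tool_cam" (4x4, takes a point from camera to tool coordinates, whose origin is the TCP and whose axes are the flange's). Camera axes: x right, y down, z forward; pixel columns grow to the right and rows downward; lengths in m; the calibration is good to about 2 mm. A picture is of the moment at which its call begins: read the wrist's pose just before it.
- finish_job(): hands the job in; it is judged then, once.
Trained networks look in a picture, given as the dict that the camera call returned (one of the last four; its "shot" number tells which), for a name from the list of things; names that differ only in an ending like _2 or _b are one class to them, and where a whole thing is asked for, a point or a joint stands for the part that bears it (a point fixed in the world has none). Each returns a list of dicts, best first, with "p" (0 to 1); they miss things now and then, are a little off and sometimes report something else, mostly with a low value. They report only what shows in the picture. A call takes as long as a camera call. They do not tell look-alikes from the thing itself.
- search_frame(label, picture): "xy" ([column, row] in pixels, amid what is visible of it).
- masks_of(label, picture): "region" (420x560 bool, what is visible of it) and "xy" ([column, row] in pixels, amid what is visible of it).
The state is a dict: "time_s": time; "joints": joint angles; "joint_velocities": joint speeds; "effort": joint torques, N m; "tcp_pos": TCP position; "ee_rot": TCP orientation; "wrist_force": force on the tool from outside, world axes, zero at the start; "moment": the same for the moment, N m; "gripper_width": opening from 0.0 (shut) to 1.0 (fully open); "gripper_force": force on a finger pad.
Only numpy, scipy, OpenCV 4.12 (cv2) and the standard library are available. Lean on these libraries where they do the work, as an engineer would, in place of code of your own. Each camera call takes 0.05 s, during which the arm holds its last target. There are 200 camera calls.

### The job

One of the four identical white keys on the blue profile clamp is still latched down a little and keeps the clamp bar shut. Working from left to right, touch each of the four keys lightly with the closed fingertips, without pressing any of them home, to feel which one sits low; then press that one key fully home and take the finger away, so that it comes up and the clamp bar swings open. Do not press another key home, pick nothing up, and leave the profile under the bar and the things round the clamp where they are.

Things in the scene. Friction and masses are not known exactly. Their poses are not given: they have to be found in the camera images.
- key_box: blue profile clamp fixed on the table, 140 x 236 mm, with a 44 mm high deck at the front (76 mm deep) and a 22 mm high ledge behind it. Origin at table height; +x points away from the robot to the ledge, +y along the row of keys to the left end. The four keys stand in a row on the deck at x = -26 mm, y = +72, +24, -24 and -72 mm, each with a square black surround on the deck
- slot_a: fixed guide of one of four identical white square keys (cap 30 x 30 mm); its place in the row varies and its letter does not tell if it is latched. Origin 3 mm above the table under the middle of the cap, z up. Cap top 55 mm above this origin if the key is up (58 mm above the table, 14 mm above the deck); the latched one 4 mm lower; pressed fully home, any cap 8 mm lower than when up
- slot_b: fixed guide of one of four identical white square keys (cap 30 x 30 mm); its place in the row varies and its letter does not tell if it is latched. Origin 3 mm above the table under the middle of the cap, z up. Cap top 55 mm above this origin if the key is up (58 mm above the table, 14 mm above the deck); the latched one 4 mm lower; pressed fully home, any cap 8 mm lower than when up
- slot_c: fixed guide of one of four identical white square keys (cap 30 x 30 mm); its place in the row varies and its letter does not tell if it is latched. Origin 3 mm above the table under the middle of the cap, z up. Cap top 55 mm above this origin if the key is up (58 mm above the table, 14 mm above the deck); the latched one 4 mm lower; pressed fully home, any cap 8 mm lower than when up
- slot_d: fixed guide of one of four identical white square keys (cap 30 x 30 mm); its place in the row varies and its letter does not tell if it is latched. Origin 3 mm above the table under the middle of the cap, z up. Cap top 55 mm above this origin if the key is up (58 mm above the table, 14 mm above the deck); the latched one 4 mm lower; pressed fully home, any cap 8 mm lower than when up
- trip_a (a joint): hidden trip in slot_a, rad: 0 at the start under every key, latched or not; the last 3 mm of a key's travel throw it to about 0.33, where it stays. A raised key begins to give at 4 N and needs 5.5 N to sink 4 mm; the latched one gives at 5.5 N, is home and let go at about 8 N, and comes up when the finger leaves
- trip_b (a joint): hidden trip in slot_b, rad: 0 at the start under every key, latched or not; the last 3 mm of a key's travel throw it to about 0.33, where it stays. A raised key begins to give at 4 N and needs 5.5 N to sink 4 mm; the latched one gives at 5.5 N, is home and let go at about 8 N, and comes up when the finger leaves
- trip_c (a joint): hidden trip in slot_c, rad: 0 at the start under every key, latched or not; the last 3 mm of a key's travel throw it to about 0.33, where it stays. A raised key begins to give at 4 N and needs 5.5 N to sink 4 mm; the latched one gives at 5.5 N, is home and let go at about 8 N, and comes up when the finger leaves
- trip_d (a joint): hidden trip in slot_d, rad: 0 at the start under every key, latched or not; the last 3 mm of a key's travel throw it to about 0.33, where it stays. A raised key begins to give at 4 N and needs 5.5 N to sink 4 mm; the latched one gives at 5.5 N, is home and let go at about 8 N, and comes up when the finger leaves
- clamp_bar (a joint): aluminium clamp bar (42 x 150 x 6 mm) hinged along the rear of the blue box, rad: 0 = lying shut over the profile, about 1.0 = swung up. It swings up when the latched key is let go; its raised edge is 75 mm above the table
- clamped_profile: loose aluminium profile offcut, 22 x 200 x 13 mm, lying on the rear ledge under the clamp bar; origin in the middle of its underside. To be left where it is
- tape_measure: loose yellow tape measure, 67 x 85 x 31 mm, right of the box; origin at the centre of its underside. Bystander
- blue_marker: loose blue marker lying in front of the box, 17 x 132 x 17 mm; origin at the centre of its underside. Bystander
- corner_key: loose white L-shaped corner key, 42 x 42 x 9 mm, left of the box; origin at the centre of its underside. Bystander
- screw_tin: loose grey round open tin, 66 mm across, 41 mm high, left of the box; origin at the centre of its underside. Bystander
Mind the look-alikes: they are no part of the job. Leave any brown, purple or red look-alike of the slot_d alone.

How it is judged:
By the outcome, as a careful person would: the job done as asked, in the order asked, and still so for the second after the job is handed in, with the robot touching nothing.
It also fails if it takes over 51 s, if anything falls off the work surface, if the arm or the gripper's body presses on something with over 40 N, if the wrist force passes 120 N, or if a joint passes its speed limit or range.

## Working session

There is one attempt and no reset: what is moved stays moved. The work goes in short steps, Python scripts to look and compute and a tool call to move; the robot and the scene stay as the last step left them, time stands still between calls to the robot, and variables do not carry over. Pictures are saved under pics/ and viewed, at most 10 in all, crops included, and the job is handed in when it is done.

Besides the shell and the picture viewer there is one more tool, called after ">>>" in YAML: its name, and indented under it one key for each argument. drive_tool: Moves the arm, as the interface text tells. Its arguments: {"type":"object","properties":{"rows":{"type":"array"}},"required":["rows"]}

```bash
mkdir -p pics
cat > h.py <<'E'
import numpy as np,cv2
from station import *
def world(p,u,v,r=2):
    z=p["z_map"][int(v)-r:int(v)+r+1,int(u)-r:int(u)+r+1]; z=np.median(z[z>0])
    c=np.array([(u-p["cx"])/p["fx"]*z,(v-p["cy"])/p["fy"]*z,z]); return np.array(p["R"]).T@(c-np.array(p["t"]))
def save(p,n): cv2.imwrite("pics/"+n,p["frame"][:,:,::-1])
E
python3 - <<'E'
from h import *
s=sense();print(s["time_s"],s["tcp_pos"],s["ee_rot"],s["wrist_force"],s["gripper_width"])
a=capture("top");b=capture("side")
cv2.imwrite("pics/a.png",cv2.resize(np.vstack([a["frame"],b["frame"]])[:,:,::-1],(400,600)) if 0 else a["frame"][:,:,::-1]); save(b,"b.png")
for l in["key_box","slot_a"]:
    for m in masks_of(l,a): 
        print(l,m["p"],m["xy"],m["region"].sum(),world(a,*m["xy"]).round(4))
E
```

```text
0.0 [0.25446014 0.57021774 0.24045598] [[ 9.13099281e-01 -4.07736435e-01 -8.38384847e-04]
 [-4.07737291e-01 -9.13096970e-01 -2.05544692e-03]
 [ 7.25539352e-05  2.21866787e-03 -9.99997536e-01]] [0.03763766 0.07157217 0.02522737] 1.0007331397902117
key_box 0.94 [315.2, 202.8] 5165 [ 0.5632 -0.0378  0.0436]
slot_a 0.69 [323.0, 209.5] 196 [ 0.5465 -0.0539  0.058 ]
slot_a 0.62 [302.8, 211.7] 190 [ 0.5413 -0.0093  0.0582]
slot_a 0.57 [345.8, 210.5] 191 [ 0.5448 -0.1043  0.0566]
slot_a 0.54 [279.2, 211.7] 182 [0.5414 0.0426 0.0543]
slot_a 0.54 [390.4, 156.1] 224 [ 0.6683 -0.2054  0.0553]
slot_a 0.51 [319.3, 289.0] 220 [ 0.373  -0.0456  0.0545]
slot_a 0.5 [334.2, 145.9] 185 [ 0.6908 -0.0798  0.0544]
slot_a 0.48 [384.7, 270.8] 249 [ 0.4132 -0.1887  0.0534]
```

View pics/a.png

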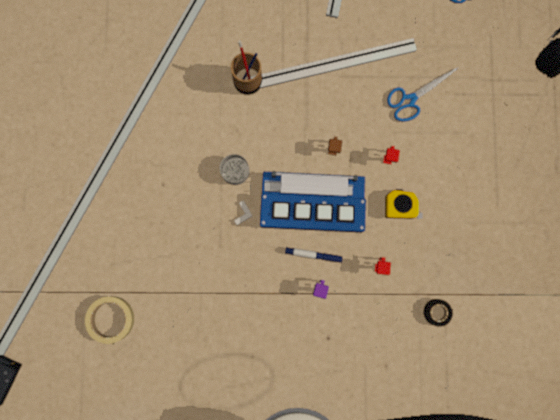

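View pics/b.png

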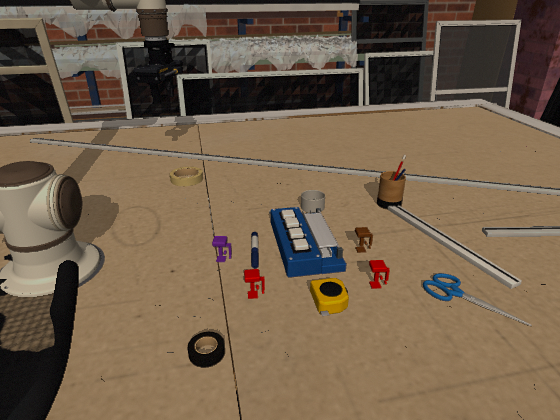

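The top view shows the blue clamp at about (314,202) with four white keys at (281,211), (303,212), (324,212) and (346,213). The look-alikes are brown (335,146), red (392,156) and (384,267), and purple (320,290). They stand alone on the table and aren't white, so only the four keys on the blue deck fit the description. The side view agrees.

Run:
```python
from h import *
a=capture("top");f=a["frame"].astype(int)
m=((f.min(2)>165)).astype(np.uint8); m[:200]=0;m[225:]=0;m[:,:268]=0;m[:,362:]=0
n,l,st,c=cv2.connectedComponentsWithStats(m)
P=[]
for i in range(1,n):
    if st[i,4]<80: continue
    v,u=np.where(l==i); z=a["z_map"][v,u]
    C=np.c_[(u-a["cx"])/a["fx"]*z,(v-a["cy"])/a["fy"]*z,z]; W=(C-a["t"])@np.array(a["R"])
    print(c[i].round(1),st[i],np.median(W,0).round(4),W.mean(0).round(4),W[:,2].std().round(4)); P.append(np.median(W,0))
P=np.array(sorted(P,key=lambda p:-p[1]));
print(np.diff(P[:,:2],axis=0),np.polyfit(P[:,1],P[:,0],1))
c=a["frame"][160:240,250:380,::-1]; cv2.imwrite("pics/c.png",cv2.resize(c,None,fx=5,fy=5,interpolation=2))
for nme in["clamp_bar","key_box"]:
  for q in masks_of(nme,a)[:2]:
    if q["p"]>.4: print(nme,q["xy"],cv2.minAreaRect(np.argwhere(q["region"])[:,::-1].astype(np.float32)))
print(a["fx"],a["R"],a["t"])
```

```text
[281.  209.6] [275 204  13  12 145] [0.5454 0.0386 0.0538] [0.5452 0.0387 0.0617] 0.0942
[302.6 210.5] [297 205  13  12 144] [ 0.544  -0.0096  0.0579] [ 0.544  -0.0089  0.058 ] 0.0022
[324.5 211.5] [319 206  12  12 143] [ 0.5413 -0.0563  0.0578] [ 0.5412 -0.0564  0.0658] 0.0945
[346.2 212.6] [340 207  13  12 139] [ 0.5395 -0.1048  0.0581] [ 0.5383 -0.1026  0.0743] 0.135
[[-0.00146335 -0.04823215]
 [-0.00266449 -0.04664681]
 [-0.00179338 -0.04848518]] [0.04281812 0.54396318]
clamp_bar [311.8, 184.5] ((313.1309509277344, 184.11959838867188), (75.1042709350586, 19.75233268737793), 2.602562189102173)
key_box [315.2, 199.3] ((313.59478759765625, 202.16238403320312), (105.82649230957031, 57.7330207824707), 3.416588068008423)
518.5360745773619 [[ 0.00653273 -0.99994681  0.00798086]
 [-0.99347635 -0.00739871 -0.11379808]
 [ 0.11385108 -0.00718538 -0.99347184]] [0.04062599 0.54341596 1.13724393]
```

View pics/c.png

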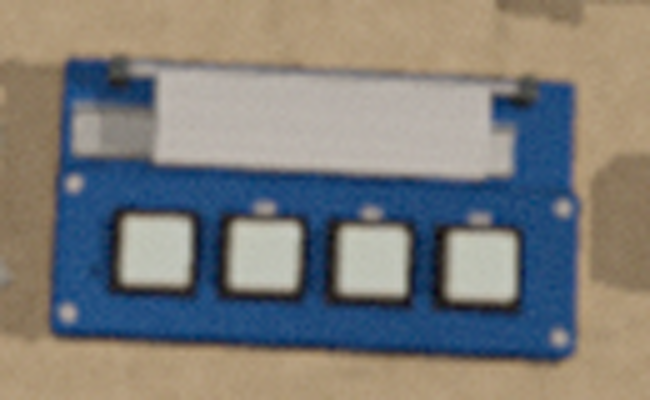

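The crop confirms it: four white keys in black surrounds on the blue deck, and the bar is shut. The leftmost key's depth reads about 54 mm against 58 mm for the others, so I'll check that by touch. First I'll move above the left key with the fingers closed.

>>> drive_tool:
  rows:
    - [0, 19.4, -35.4, -4, 0, 0, 0.075]
    - [0, 19.4, -35.4, -4, 0, 0, 0.075]
    - [0, 19.4, -35.4, -4, 0, 0, 0.075]
    - [0, 19.4, -35.4, -4, 0, 0, 0.075]
    - [0, 19.4, -35.4, -4, 0, 0, 0.077]

```text
time_s: 0.77
tcp_pos: [0.3522, 0.392, 0.2215]
ee_rot: [[0.999, -0.038, 0.0], [-0.038, -0.999, 0.0], [0.0, -0.0, -1.0]]
wrist_force: [1.4, 0.6, 0.3]
gripper_width: 0.706
gripper_force: 0.0
```

>>> drive_tool:
  rows:
    - [0, 19.4, -35.4, -4, 0, 0, 0]
    - [0, 19.4, -35.4, -4, 0, 0, 0]
    - [0, 19.4, -35.4, -4, 0, 0, 0]
    - [0, 19.4, -35.4, -4, 0, 0, 0]
    - [0, 19.4, -35.4, -4, 0, 0, 0]

```text
time_s: 1.18
tcp_pos: [0.4492, 0.215, 0.2018]
ee_rot: [[0.999, -0.042, 0.001], [-0.042, -0.999, 0.001], [0.001, -0.001, -1.0]]
wrist_force: [0.2, 1.4, 0.7]
gripper_width: 0.321
gripper_force: 0.0
```

>>> drive_tool:
  rows:
    - [0, 19.4, -35.4, -10, 0, 0, 0]
    - [0, 19.4, -35.4, -10, 0, 0, 0]
    - [0, 19.4, -35.4, -10, 0, 0, 0]
    - [0, 19.4, -35.4, -10, 0, 0, 0]
    - [0, 0, 0, 0, 0, 0, 0]

```text
time_s: 1.6
tcp_pos: [0.5273, 0.0697, 0.1594]
ee_rot: [[0.999, -0.05, -0.003], [-0.05, -0.999, -0.002], [-0.003, 0.002, -1.0]]
wrist_force: [0.3, -0.3, -0.5]
gripper_width: 0.02
gripper_force: 0.0
```

>>> drive_tool:
  rows:
    - [0, 18, -31, -10, 0, 0, 0]
    - [0, 0, 0, -30, 0, 0, 0]
    - [0, 0, 0, -30, 0, 0, 0]
    - [0, 0, 0, 0, 0, 0, 0]
    - [0, 0, 0, 0, 0, 0, 0]

```text
time_s: 2.02
tcp_pos: [0.5436, 0.0438, 0.0907]
ee_rot: [[0.999, -0.042, -0.003], [-0.042, -0.999, -0.002], [-0.003, 0.002, -1.0]]
wrist_force: [0.6, 0.7, 0.9]
gripper_width: 0.001
gripper_force: 0.0
```

Run:
```python
from h import *
s=sense();print(s["tcp_pos"],s["wrist_force"],s["gripper_width"],s["joints"])
a=capture("side");cv2.imwrite("pics/d.png",cv2.resize(a["frame"][160:300,230:390,::-1],None,fx=4,fy=4,interpolation=2))
```

```text
[0.54355578 0.04379801 0.09068358] [0.57684298 0.69370033 0.90788296] 0.0006667730504040182 [ 2.16569077e+01  2.35891074e+01 -2.17859277e+01  2.59459982e-02
 -4.48361019e+01  6.58907196e+01]
```

View pics/d.png

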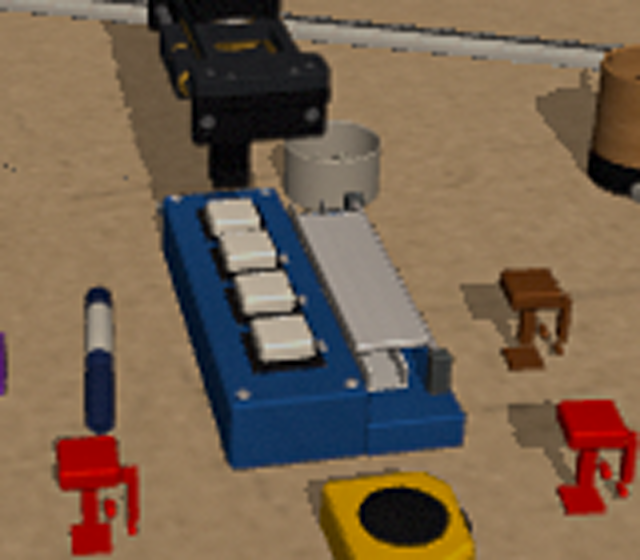

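Run:
```python
from h import *
a=capture("side");s=sense();print(s["tcp_pos"])
for X in[(.5436,.0438,.0717),(.545,.0387,.054),(.539,-.104,.058)]:
    c=np.array(a["R"])@X+a["t"]; u=c[:2]/c[2]*[a["fx"],a["fy"]]+[a["cx"],a["cy"]]; print(u,(u-[230,160])*4, c[2])
print([world(a,230+x/4,160+y/4,1).round(4) for x,y in[(232,178),(232,218),(248,250),(267,293),(283,340)]])
```

```text
[0.54552501 0.04485649 0.0932305 ]
[285.82251917 205.52632181] [223.29007668 182.10528722] 1.0072115392351193
[286.80452972 212.74517331] [227.21811886 210.98069325] 1.0115754714611804
[299.30274904 242.40846776] [277.21099616 329.63387105] 0.8861511481169285
[array([0.5468, 0.0344, 0.079 ]), array([0.5455, 0.0283, 0.0546]), array([ 0.5442, -0.0174,  0.058 ]), array([ 0.5428, -0.0674,  0.0587]), array([ 0.5387, -0.117 ,  0.0597])]
```

The side view shows the fingertips above and just beyond the left key, which the projection confirms. I'll shift 6 mm right and step down gently.

>>> drive_tool:
  rows:
    - [0, 0, -6, 0, 0, 0, 0]
    - [0, 0, 0, -6, 0, 0, 0]
    - [0, 0, 0, 0, 0, 0, 0]
    - [0, 0, 0, 0, 0, 0, 0]

```text
time_s: 2.45
tcp_pos: [0.5443, 0.0381, 0.0859]
ee_rot: [[0.999, -0.043, 0.0], [-0.043, -0.999, 0.0], [0.0, -0.0, -1.0]]
wrist_force: [-0.9, -0.4, 0.6]
gripper_width: 0.002
gripper_force: 0.0
```

>>> drive_tool:
  rows:
    - [0, 0, 0, 0, 0, 0, 0]
    - [0, 0, 0, 0, 0, 0, 0]

```text
time_s: 2.62
tcp_pos: [0.5444, 0.0382, 0.0858]
ee_rot: [[0.999, -0.043, 0.0], [-0.043, -0.999, 0.0], [0.0, -0.0, -1.0]]
wrist_force: [0.7, -0.2, -0.5]
gripper_width: 0.009
gripper_force: 0.0
```

>>> drive_tool:
  rows:
    - [0, 0, 0, -5, 0, 0, 0]
    - [0, 0, 0, -3, 0, 0, 0]
    - [0, 0, 0, 0, 0, 0, 0]

```text
time_s: 2.87
tcp_pos: [0.5436, 0.038, 0.0765]
ee_rot: [[0.999, -0.043, -0.002], [-0.043, -0.999, -0.001], [-0.002, 0.001, -1.0]]
wrist_force: [0.6, -1.2, -1.2]
gripper_width: 0.005
gripper_force: 0.0
```

>>> drive_tool:
  rows:
    - [0, 0, 0, -1, 0, 0, 0]
    - [0, 0, 0, 0, 0, 0, 0]

```text
time_s: 3.03
tcp_pos: [0.5442, 0.0381, 0.0762]
ee_rot: [[0.999, -0.043, -0.001], [-0.043, -0.999, -0.0], [-0.001, 0.0, -1.0]]
wrist_force: [-0.9, -0.4, -0.4]
gripper_width: 0.006
gripper_force: 0.0
```

>>> drive_tool:
  rows:
    - [0, 0, 0, -1, 0, 0, 0]
    - [0, 0, 0, 0, 0, 0, 0]

```text
time_s: 3.2
tcp_pos: [0.5443, 0.0381, 0.0754]
ee_rot: [[0.999, -0.043, -0.0], [-0.043, -0.999, -0.0], [-0.0, 0.0, -1.0]]
wrist_force: [-0.5, -0.1, -0.1]
gripper_width: 0.007
gripper_force: 0.0
```

>>> drive_tool:
  rows:
    - [0, 0, 0, -1, 0, 0, 0]
    - [0, 0, 0, 0, 0, 0, 0]

```text
time_s: 3.37
tcp_pos: [0.5442, 0.0381, 0.0744]
ee_rot: [[0.999, -0.043, -0.0], [-0.043, -0.999, -0.0], [-0.0, 0.0, -1.0]]
wrist_force: [0.2, -0.2, 1.1]
gripper_width: 0.007
gripper_force: 0.0
```

>>> drive_tool:
  rows:
    - [0, 0, 0, -0.5, 0, 0, 0]
    - [0, 0, 0, 0, 0, 0, 0]
    - [0, 0, 0, 0, 0, 0, 0]

```text
time_s: 3.62
tcp_pos: [0.5443, 0.0381, 0.0741]
ee_rot: [[0.999, -0.043, 0.0], [-0.043, -0.999, -0.0], [0.0, 0.0, -1.0]]
wrist_force: [0.4, 0.3, -0.5]
gripper_width: 0.009
gripper_force: 0.0
```

>>> drive_tool:
  rows:
    - [0, 0, 0, -0.4, 0, 0, 0]
    - [0, 0, 0, 0, 0, 0, 0]
    - [0, 0, 0, 0, 0, 0, 0]

```text
time_s: 3.87
tcp_pos: [0.5444, 0.0381, 0.0738]
ee_rot: [[0.999, -0.043, 0.0], [-0.043, -0.999, 0.0], [0.0, -0.0, -1.0]]
wrist_force: [-0.2, 0.8, 1.0]
gripper_width: 0.004
gripper_force: 0.4
```

>>> drive_tool:
  rows:
    - [0, 0, 0, -0.4, 0, 0, 0]
    - [0, 0, 0, 0, 0, 0, 0]
    - [0, 0, 0, 0, 0, 0, 0]

```text
time_s: 4.12
tcp_pos: [0.5444, 0.0381, 0.0736]
ee_rot: [[0.999, -0.043, 0.0], [-0.043, -0.999, -0.0], [0.0, -0.0, -1.0]]
wrist_force: [-0.4, -0.4, 4.2]
gripper_width: 0.004
gripper_force: 1.9
```

>>> drive_tool:
  rows:
    - [0, 0, 0, -0.4, 0, 0, 0]
    - [0, 0, 0, 0, 0, 0, 0]
    - [0, 0, 0, 0, 0, 0, 0]

```text
time_s: 4.37
tcp_pos: [0.5444, 0.0381, 0.0733]
ee_rot: [[0.999, -0.043, 0.0], [-0.043, -0.999, -0.0], [0.0, 0.0, -1.0]]
wrist_force: [-1.4, -0.0, 5.0]
gripper_width: 0.01
gripper_force: 2.7
```

Key 1 makes contact at TCP z of about 73.7 mm, which is a cap top of about 54.5 mm, so it looks low. On to key 2.

>>> drive_tool:
  rows:
    - [0, 0, 0, 15, 0, 0, 0]
    - [0, -1, -24, 0, 0, 0, 0]
    - [0, -1, -24, 0, 0, 0, 0]
    - [0, 0, 0, 0, 0, 0, 0]
    - [0, 0, 0, 0, 0, 0, 0]

```text
time_s: 4.78
tcp_pos: [0.542, -0.0107, 0.0874]
ee_rot: [[0.999, -0.045, -0.0], [-0.045, -0.999, 0.0], [-0.0, -0.0, -1.0]]
wrist_force: [0.4, -0.2, -0.4]
gripper_width: 0.007
gripper_force: 0.0
```

>>> drive_tool:
  rows:
    - [0, 0, 0, -4, 0, 0, 0]
    - [0, 0, 0, -3, 0, 0, 0]
    - [0, 0, 0, 0, 0, 0, 0]
    - [0, 0, 0, 0, 0, 0, 0]

```text
time_s: 5.12
tcp_pos: [0.5421, -0.0093, 0.0803]
ee_rot: [[0.999, -0.042, -0.001], [-0.042, -0.999, -0.0], [-0.001, 0.0, -1.0]]
wrist_force: [-0.6, 0.0, 0.0]
gripper_width: 0.01
gripper_force: 0.0
```

>>> drive_tool:
  rows:
    - [0, 0, 0, -1.2, 0, 0, 0]
    - [0, 0, 0, 0, 0, 0, 0]
    - [0, 0, 0, 0, 0, 0, 0]

```text
time_s: 5.37
tcp_pos: [0.5423, -0.0097, 0.0796]
ee_rot: [[0.999, -0.042, -0.0], [-0.042, -0.999, -0.0], [-0.0, 0.0, -1.0]]
wrist_force: [0.6, 1.0, -0.2]
gripper_width: 0.006
gripper_force: 0.0
```

>>> drive_tool:
  rows:
    - [0, 0, 0, -0.6, 0, 0, 0]
    - [0, 0, 0, 0, 0, 0, 0]
    - [0, 0, 0, 0, 0, 0, 0]

```text
time_s: 5.62
tcp_pos: [0.5423, -0.0099, 0.0791]
ee_rot: [[0.999, -0.043, 0.0], [-0.043, -0.999, 0.0], [0.0, -0.0, -1.0]]
wrist_force: [-0.1, -0.9, -0.6]
gripper_width: 0.004
gripper_force: 0.0
```

>>> drive_tool:
  rows:
    - [0, 0, 0, -0.6, 0, 0, 0]
    - [0, 0, 0, 0, 0, 0, 0]
    - [0, 0, 0, 0, 0, 0, 0]

```text
time_s: 5.87
tcp_pos: [0.5423, -0.0099, 0.0784]
ee_rot: [[0.999, -0.043, -0.0], [-0.043, -0.999, -0.0], [-0.0, 0.0, -1.0]]
wrist_force: [-0.3, -0.1, 0.2]
gripper_width: 0.007
gripper_force: 0.0
```

>>> drive_tool:
  rows:
    - [0, 0, 0, -0.6, 0, 0, 0]
    - [0, 0, 0, 0, 0, 0, 0]
    - [0, 0, 0, 0, 0, 0, 0]

```text
time_s: 6.12
tcp_pos: [0.5423, -0.0099, 0.0778]
ee_rot: [[0.999, -0.043, -0.0], [-0.043, -0.999, -0.0], [-0.0, 0.0, -1.0]]
wrist_force: [-0.9, -0.1, -0.7]
gripper_width: 0.009
gripper_force: 0.0
```

>>> drive_tool:
  rows:
    - [0, 0, 0, -0.4, 0, 0, 0]
    - [0, 0, 0, 0, 0, 0, 0]
    - [0, 0, 0, 0, 0, 0, 0]

```text
time_s: 6.37
tcp_pos: [0.5424, -0.0099, 0.0775]
ee_rot: [[0.999, -0.043, 0.0], [-0.043, -0.999, 0.0], [0.0, -0.0, -1.0]]
wrist_force: [-0.2, 0.2, 0.3]
gripper_width: 0.001
gripper_force: 0.2
```

>>> drive_tool:
  rows:
    - [0, 0, 0, -0.4, 0, 0, 0]
    - [0, 0, 0, 0, 0, 0, 0]
    - [0, 0, 0, 0, 0, 0, 0]

```text
time_s: 6.62
tcp_pos: [0.5424, -0.0099, 0.0775]
ee_rot: [[0.999, -0.043, 0.0], [-0.043, -0.999, -0.0], [0.0, 0.0, -1.0]]
wrist_force: [-1.1, -0.4, 3.7]
gripper_width: 0.004
gripper_force: 1.9
```

Key 2 makes contact at 77.5 mm, so it is up. On to key 3.

>>> drive_tool:
  rows:
    - [0, 0, 0, 12, 0, 0, 0]
    - [0, -1, -24, 0, 0, 0, 0]
    - [0, -1, -24, 0, 0, 0, 0]
    - [0, 0, 0, 0, 0, 0, 0]
    - [0, 0, 0, -6, 0, 0, 0]

```text
time_s: 7.03
tcp_pos: [0.5409, -0.0586, 0.0836]
ee_rot: [[0.999, -0.045, 0.002], [-0.045, -0.999, 0.0], [0.002, -0.0, -1.0]]
wrist_force: [1.1, 1.0, -0.2]
gripper_width: 0.005
gripper_force: 0.0
```

>>> drive_tool:
  rows:
    - [0, 0, 0, -4, 0, 0, 0]
    - [0, 0, 0, -1, 0, 0, 0]
    - [0, 0, 0, 0, 0, 0, 0]
    - [0, 0, 0, 0, 0, 0, 0]
    - [0, 0, 0, 0, 0, 0, 0]

```text
time_s: 7.45
tcp_pos: [0.5403, -0.0573, 0.0779]
ee_rot: [[0.999, -0.042, -0.0], [-0.042, -0.999, 0.0], [-0.0, -0.0, -1.0]]
wrist_force: [0.0, -0.1, -0.1]
gripper_width: 0.003
gripper_force: 0.0
```

>>> drive_tool:
  rows:
    - [0, 0, 0, -0.5, 0, 0, 0]
    - [0, 0, 0, 0, 0, 0, 0]
    - [0, 0, 0, 0, 0, 0, 0]

```text
time_s: 7.7
tcp_pos: [0.5403, -0.0577, 0.0775]
ee_rot: [[0.999, -0.043, 0.0], [-0.043, -0.999, 0.0], [0.0, -0.0, -1.0]]
wrist_force: [0.8, -0.8, -0.4]
gripper_width: 0.008
gripper_force: 0.0
```

>>> drive_tool:
  rows:
    - [0, 0, 0, -0.4, 0, 0, 0]
    - [0, 0, 0, 0, 0, 0, 0]
    - [0, 0, 0, 0, 0, 0, 0]

```text
time_s: 7.95
tcp_pos: [0.5404, -0.0578, 0.0775]
ee_rot: [[0.999, -0.043, 0.0], [-0.043, -0.999, 0.0], [0.0, -0.0, -1.0]]
wrist_force: [-0.9, 0.8, 2.4]
gripper_width: 0.009
gripper_force: 1.6
```

Key 3 is also up, with contact at 77.5 mm. On to key 4.

>>> drive_tool:
  rows:
    - [0, 0, 0, 12, 0, 0, 0]
    - [0, -1, -23.5, 0, 0, 0, 0]
    - [0, -1, -23.5, 0, 0, 0, 0]
    - [0, 0, 0, 0, 0, 0, 0]
    - [0, 0, 0, -6, 0, 0, 0]

```text
time_s: 8.37
tcp_pos: [0.5389, -0.1057, 0.0837]
ee_rot: [[0.999, -0.045, 0.002], [-0.045, -0.999, 0.0], [0.002, -0.0, -1.0]]
wrist_force: [-0.2, -0.9, 0.0]
gripper_width: 0.002
gripper_force: 0.0
```

>>> drive_tool:
  rows:
    - [0, 0, 0, -4, 0, 0, 0]
    - [0, 0, 0, -1.1, 0, 0, 0]
    - [0, 0, 0, 0, 0, 0, 0]
    - [0, 0, 0, 0, 0, 0, 0]
    - [0, 0, 0, 0, 0, 0, 0]

```text
time_s: 8.78
tcp_pos: [0.5384, -0.1043, 0.0779]
ee_rot: [[0.999, -0.042, -0.0], [-0.042, -0.999, 0.0], [-0.0, -0.0, -1.0]]
wrist_force: [-0.6, 0.6, -0.9]
gripper_width: 0.011
gripper_force: 0.0
```

>>> drive_tool:
  rows:
    - [0, 0, 0, -0.5, 0, 0, 0]
    - [0, 0, 0, 0, 0, 0, 0]
    - [0, 0, 0, 0, 0, 0, 0]

```text
time_s: 9.03
tcp_pos: [0.5383, -0.1047, 0.0775]
ee_rot: [[0.999, -0.043, 0.0], [-0.043, -0.999, 0.0], [0.0, -0.0, -1.0]]
wrist_force: [-0.1, 0.2, -0.7]
gripper_width: 0.004
gripper_force: 0.0
```

>>> drive_tool:
  rows:
    - [0, 0, 0, -0.4, 0, 0, 0]
    - [0, 0, 0, 0, 0, 0, 0]
    - [0, 0, 0, 0, 0, 0, 0]

```text
time_s: 9.28
tcp_pos: [0.5384, -0.1048, 0.0775]
ee_rot: [[0.999, -0.043, 0.0], [-0.043, -0.999, 0.0], [0.0, -0.0, -1.0]]
wrist_force: [-1.6, 0.1, 2.7]
gripper_width: 0.001
gripper_force: 1.6
```

Key 4 is up too, so only the leftmost key is low, by 3.8 mm. I'll lift, go back to it and press.

>>> drive_tool:
  rows:
    - [0, 0, 0, 20, 0, 0, 0]
    - [0, 1.5, 35.75, 0, 0, 0, 0]
    - [0, 1.5, 35.75, 0, 0, 0, 0]
    - [0, 1.5, 35.75, 0, 0, 0, 0]
    - [0, 1.5, 35.75, 0, 0, 0, 0]

```text
time_s: 9.7
tcp_pos: [0.5441, 0.0393, 0.0971]
ee_rot: [[0.999, -0.044, 0.0], [-0.044, -0.999, 0.0], [0.0, -0.0, -1.0]]
wrist_force: [0.8, -0.3, -0.1]
gripper_width: 0.002
gripper_force: 0.0
```

>>> drive_tool:
  rows:
    - [0, 0, 0, 0, 0, 0, 0]
    - [0, 0, 0, -10, 0, 0, 0]
    - [0, 0, 0, -8, 0, 0, 0]
    - [0, 0, 0, 0, 0, 0, 0]
    - [0, 0, 0, 0, 0, 0, 0]

```text
time_s: 10.12
tcp_pos: [0.5434, 0.0367, 0.0778]
ee_rot: [[0.999, -0.045, -0.003], [-0.045, -0.999, -0.001], [-0.003, 0.001, -1.0]]
wrist_force: [0.1, -0.1, 0.0]
gripper_width: 0.006
gripper_force: 0.0
```

>>> drive_tool:
  rows:
    - [0, 0, 0, -3, 0, 0, 0]
    - [0, 0, 0, -1, 0, 0, 0]
    - [0, 0, 0, -1, 0, 0, 0]
    - [0, 0, 0, -1, 0, 0, 0]
    - [0, 0, 0, 0, 0, 0, 0]

```text
time_s: 10.53
tcp_pos: [0.5444, 0.0377, 0.0736]
ee_rot: [[0.999, -0.043, 0.0], [-0.043, -0.999, -0.0], [0.0, 0.0, -1.0]]
wrist_force: [-0.6, -0.6, 3.0]
gripper_width: 0.007
gripper_force: 1.4
```

>>> drive_tool:
  rows:
    - [0, 0, 0, -1, 0, 0, 0]
    - [0, 0, 0, -0.7, 0, 0, 0]
    - [0, 0, 0, 0, 0, 0, 0]
    - [0, 0, 0, 0, 0, 0, 0]

```text
time_s: 10.87
tcp_pos: [0.5444, 0.0378, 0.0723]
ee_rot: [[0.999, -0.042, 0.001], [-0.042, -0.999, -0.0], [0.001, 0.0, -1.0]]
wrist_force: [-2.2, -1.3, 6.2]
gripper_width: 0.004
gripper_force: 2.9
```

>>> drive_tool:
  rows:
    - [0, 0, 0, -1, 0, 0, 0]
    - [0, 0, 0, -1, 0, 0, 0]
    - [0, 0, 0, 0, 0, 0, 0]
    - [0, 0, 0, 0, 0, 0, 0]

```text
time_s: 11.2
tcp_pos: [0.5444, 0.0378, 0.0705]
ee_rot: [[0.999, -0.042, 0.0], [-0.042, -0.999, -0.001], [0.001, 0.001, -1.0]]
wrist_force: [-1.7, -1.9, 6.7]
gripper_width: 0.006
gripper_force: 3.4
```

>>> drive_tool:
  rows:
    - [0, 0, 0, -0.7, 0, 0, 0]
    - [0, 0, 0, 0, 0, 0, 0]
    - [0, 0, 0, 0, 0, 0, 0]

```text
time_s: 11.45
tcp_pos: [0.5444, 0.0378, 0.0699]
ee_rot: [[0.999, -0.042, 0.001], [-0.042, -0.999, -0.001], [0.001, 0.001, -1.0]]
wrist_force: [-1.8, -2.0, 8.4]
gripper_width: 0.01
gripper_force: 3.6
```

>>> drive_tool:
  rows:
    - [0, 0, 0, -0.7, 0, 0, 0]
    - [0, 0, 0, 0, 0, 0, 0]
    - [0, 0, 0, 0, 0, 0, 0]

```text
time_s: 11.7
tcp_pos: [0.5445, 0.0378, 0.0694]
ee_rot: [[0.999, -0.042, 0.001], [-0.042, -0.999, -0.001], [0.001, 0.001, -1.0]]
wrist_force: [-2.7, -1.2, 8.7]
gripper_width: 0.008
gripper_force: 4.4
```

>>> drive_tool:
  rows:
    - [0, 0, 0, -0.8, 0, 0, 0]
    - [0, 0, 0, 0, 0, 0, 0]
    - [0, 0, 0, 0, 0, 0, 0]
    - [0, 0, 0, 0, 0, 0, 0]

```text
time_s: 12.03
tcp_pos: [0.5446, 0.0378, 0.0694]
ee_rot: [[0.999, -0.042, 0.001], [-0.042, -0.999, -0.001], [0.001, 0.001, -1.0]]
wrist_force: [-4.5, -1.0, 12.7]
gripper_width: 0.004
gripper_force: 6.5
```

The key has hit its stop: the force rose to 12.7 N with no more travel. I'll lift straight up and clear away.

>>> drive_tool:
  rows:
    - [0, 0, 0, 8, 0, 0, 0]
    - [0, 0, 0, 20, 0, 0, 0]
    - [0, 0, 0, 35, 0, 0, 0]
    - [0, 0, 0, 35, 0, 0, 0]
    - [0, 0, 0, 35, 0, 0, 0]

```text
time_s: 12.45
tcp_pos: [0.544, 0.0382, 0.2015]
ee_rot: [[0.999, -0.043, -0.0], [-0.043, -0.999, 0.0], [-0.0, -0.0, -1.0]]
wrist_force: [1.1, 0.2, 0.6]
gripper_width: 0.005
gripper_force: 0.0
```

>>> drive_tool:
  rows:
    - [0, -10, 35, 10, 0, 0, 0]
    - [0, -10, 35, 10, 0, 0, 0]
    - [0, -10, 35, 10, 0, 0, 0]
    - [0, -10, 35, 10, 0, 0, 0]
    - [0, 0, 0, 0, 0, 0, 0]

```text
time_s: 12.87
tcp_pos: [0.5043, 0.1834, 0.2426]
ee_rot: [[0.999, -0.037, 0.005], [-0.037, -0.999, 0.004], [0.005, -0.004, -1.0]]
wrist_force: [1.2, -0.6, 0.6]
gripper_width: 0.003
gripper_force: 0.0
```

>>> drive_tool:
  rows:
    - [0, -10, 35, 10, 0, 0, 0]
    - [0, -10, 35, 0, 0, 0, 0]
    - [0, 0, 0, 0, 0, 0, 0]
    - [0, 0, 0, 0, 0, 0, 0]
    - [0, 0, 0, 0, 0, 0, 0]

```text
time_s: 13.28
tcp_pos: [0.484, 0.248, 0.2498]
ee_rot: [[0.999, -0.042, -0.001], [-0.042, -0.999, -0.0], [-0.001, 0.0, -1.0]]
wrist_force: [-0.1, 0.7, -0.8]
gripper_width: 0.005
gripper_force: 0.0
```

Run:
```python
from h import *
s=sense();print(s["time_s"],s["tcp_pos"],s["wrist_force"])
a=capture("top");b=capture("side")
c=[cv2.resize(x[:,:,::-1],(390,300),interpolation=2) for x in(a["frame"][140:275,225:425],b["frame"][160:300,230:390])]
cv2.imwrite("pics/e.png",np.hstack(c))
for u,v in[(281,210),(303,210),(324,211),(346,212)]: print(world(a,u,v).round(4))
for q in masks_of("clamp_bar",a)[:1]:
    v,u=np.where(q["region"]); print(q["p"],max(world(a,x,y,1)[2] for x,y in zip(u,v)))
```

```text
13.2833 [0.48399724 0.24801682 0.24978091] [-0.09624994  0.68466529 -0.8223849 ]
[0.5448 0.0386 0.0572]
[ 0.5451 -0.0098  0.0578]
[ 0.5433 -0.0561  0.0572]
[ 0.5413 -0.1045  0.0583]
0.69 0.06016901071197931
```

View pics/e.png

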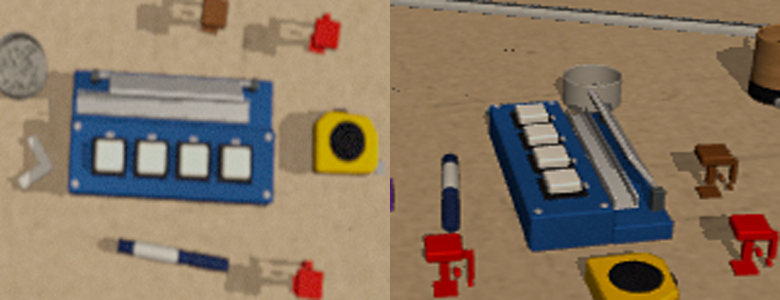

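All four keys are now up at about 58 mm, the bar at (180,85) is swinging up, and the profile and the other objects haven't moved. I'll let it settle briefly and recheck.

>>> drive_tool:
  rows:
    - [0, 0, 0, 0, 0, 0, 0]
    - [0, 0, 0, 0, 0, 0, 0]
    - [0, 0, 0, 0, 0, 0, 0]
    - [0, 0, 0, 0, 0, 0, 0]
    - [0, 0, 0, 0, 0, 0, 0]

```text
time_s: 13.85
tcp_pos: [0.4844, 0.2479, 0.2503]
ee_rot: [[0.999, -0.043, 0.0], [-0.043, -0.999, 0.0], [0.0, -0.0, -1.0]]
wrist_force: [-0.1, -0.1, 0.5]
gripper_width: 0.009
gripper_force: 0.0
```

>>> drive_tool:
  rows:
    - [0, 0, 0, 0, 0, 0, 0]
    - [0, 0, 0, 0, 0, 0, 0]
    - [0, 0, 0, 0, 0, 0, 0]
    - [0, 0, 0, 0, 0, 0, 0]
    - [0, 0, 0, 0, 0, 0, 0]

```text
time_s: 14.27
tcp_pos: [0.4843, 0.2482, 0.2502]
ee_rot: [[0.999, -0.043, -0.0], [-0.043, -0.999, 0.0], [-0.0, -0.0, -1.0]]
wrist_force: [-0.5, -0.3, 0.3]
gripper_width: 0.003
gripper_force: 0.0
```

>>> drive_tool:
  rows:
    - [0, 0, 0, 0, 0, 0, 0]
    - [0, 0, 0, 0, 0, 0, 0]
    - [0, 0, 0, 0, 0, 0, 0]
    - [0, 0, 0, 0, 0, 0, 0]
    - [0, 0, 0, 0, 0, 0, 0]

```text
time_s: 14.68
tcp_pos: [0.4843, 0.2481, 0.2502]
ee_rot: [[0.999, -0.043, 0.0], [-0.043, -0.999, -0.0], [0.0, 0.0, -1.0]]
wrist_force: [-0.3, 0.7, -0.4]
gripper_width: 0.007
gripper_force: 0.0
```

Run:
```python
from h import *
a=capture("top");b=capture("side")
c=[cv2.resize(x[:,:,::-1],(390,300),interpolation=2) for x in(a["frame"][140:275,225:425],b["frame"][160:300,230:390])]
cv2.imwrite("pics/f.png",np.hstack(c))
for p in(a,b):
  for q in masks_of("clamp_bar",p)[:1]:
    v,u=np.where(q["region"]); z=[world(p,x,y,0)[2] for x,y in zip(u,v) if p["z_map"][y,x]>0]; print(q["p"],q["xy"],np.percentile(z,[5,50,95,99]).round(4))
```

```text
0.65 [311.6, 177.4] [0.0441 0.0652 0.0781 0.0796]
0.59 [326.3, 227.2] [0.0467 0.0733 0.0789 0.0794]
```

View pics/f.png

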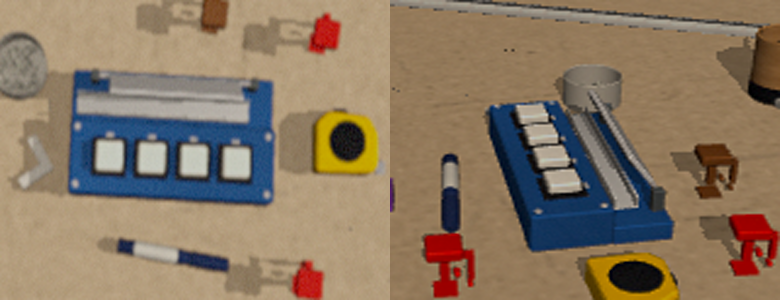

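The bar is fully open and steady, with its edge at about 78 mm. All four keys are up and nothing else has moved, so I'm handing the job in.

```bash
python3 -c "
from station import *
print(finish_job())"
```

```text
the job is handed in; nothing more can be done
None
```

I touched all four keys from left to right and found the leftmost one about 4 mm low. I pressed only that key home; it came up, the clamp bar swung open, nothing else moved, and the job was handed in at about 15 s.

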